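# Run a staple box along the refill rack and into the third gap

### The job

With your fingertips only, run the staple box that lies on the rack's front ledge along the rail, counting the gaps (full and empty alike) from the end where it lies, and push it into the third gap until it is fully home against the back wall. Then push the raised keeper bar over and down to its stop, across the front of the boxes. Never lift the box, put it in no other gap, and leave the two stored boxes and the tape measure where they are.

Things in the scene. Friction and masses are not known exactly. Their poses are not given: they have to be found in the camera images.
- rack: Plywood refill rack, screwed down. Frame: origin on the bench, midway along the line of the gap mouths; x into the gaps (away from the robot), y left along the row, z up. Deck top z = 12 mm. Six gaps 57 mm wide, centred on y = +160, +96, +32, -32, -96, -160 mm, between 7 mm dividers, 24 mm high above the deck, with round noses at x = 0.
- ledge_mid (a point): Middle of the ledge before the gaps, on the deck (rack x = -46.5, z = 12 mm); axes as the rack. The ledge spans x = -93 to 0, y = -290 to +290 mm, ends open. On its front edge an aluminium rail, x = -106 to -93 mm, 8 mm above the deck. At rack |y| = 208 to 290 mm a rear fence, x = 0 to 6 mm, 20 mm above the deck.
- back_mid (a point): Foot of the back wall's face, mid-row (rack x = 86, z = 12 mm); axes as the rack. The wall is 8 mm thick and 34 mm high above the deck. The end panels, |y| = 188 to 198 mm, rise to 68 mm above the bench round the hinges.
- refill_box: The staple box to stow, red and white card, 50 x 85 x 30 mm (own x, y, z), about 0.2 kg. It lies at one end of the ledge with its 85 mm side (own y) along the rack's x, so it goes in end first, 50 mm wide, and is home with its centre at rack x = 43.5 mm. Origin: centre of its underside.
- keeper (a joint): Keeper bar's angle a, rad: 0 = shut on its stop, across the box fronts; starts raised, leaning back, at 1.8 to 2.06 (2.06 = rear stop). Hinge line at rack x = 65, z = 52 mm, along y. Bar at x = 65 - 75 cos(a - 0.161), z = 52 + 75 sin(a - 0.161) mm. Stiff hinge: the bar stays where left and needs 1 to 2.5 N. A box left sticking out stops it.
- bar_mid (a point): Middle of the keeper bar, on its centre line: round steel bar 8 mm thick (with a thin black sleeve on its middle 90 mm), 405 mm long along the rack's y, an arm at each end to the hinges. Shut, it is at rack x = -9, z = 40 mm, its top 2 mm above the box tops.
- stored_a: Like staple box already stored, home in the leftmost gap; its origin is the centre of its underside.
- stored_b: Like staple box already stored, home in the second gap from the right; its origin is the centre of its underside.
- tape_measure: Yellow tape measure, 38 x 72 x 68 mm, standing on the ledge at the end opposite to the staple box; its origin is the centre of its underside.
Things that resemble listed ones, but are neither listed nor needed, are in the scene too. What is shaped like the refill_box but green is not meant.

How it is judged:
By the outcome, as a careful person would: the job done as asked, in the order asked, and still so for the second after the job is handed in, with the robot touching nothing.
It also fails if it takes over 64 s, if anything falls off the work surface, if the arm or the gripper's body presses on something with over 40 N, if the wrist force passes 120 N, or if a joint passes its speed limit or range.

### The arm

A 6-joint arm with a two-finger parallel gripper is mounted at the origin on the work surface; the furniture and walls round the work are solid. World frame = base frame: x ahead of the robot, y to its left, z up, the work surface at z = 0. Lengths are in m, angles in rad, forces in N, time in s.
With the tool pointing down it reaches from about 0.375 to 0.9 m from the base axis. Payload 3.1 kg.
Tool frame: the origin (TCP) lies midway between the tips of the shut fingers; the grasp point (between the pads) lies 19 mm behind it; x points along the fingers, z is the direction in which the jaws open and shut, and the axes are right-handed (so a half turn about x gives the same grasp; the last joint's range is limited). The gripper opens to 87 mm and grips with 3 to 60 N. Pads are 19 mm wide; open, the fingers measure 117 mm over their backs; the gripper's body (75 mm by 190 mm) begins 51 mm behind the grasp point.
Start: joints at [-1.381, 0.527, 1.433, -0, 1.181, -0.178], TCP at [0.225, -0.583, 0.223] pointing down, gripper open.
Joint ranges: [-3.08, 3.08], [-0.75, 2.2], [0.22, 2.44], [-1.43, 4.57], [0, 2.65], [-2.85, 2.85]. Speed limits (rad/s): [2.79, 2.79, 3.14, 3.14, 3.14, 3.14].

### API

Orientations are given as a unit quaternion [x, y, z, w].
In Python, from rig import readout, imaging, robot gives the robot as it stands. The module is installed in compiled form; this text tells all that it offers.
- The arm moves only by the tool play_rows, never from a script. Its argument "rows" is text: rows parted by semicolons, each of 7 numbers parted by spaces: the turn, a rotation vector about the tool's x, y, z in rad, then the shift along the tool's x, y, z in mm, then the closure, from 0 (fully open) to 1 (shut). In form: ax ay az tx ty tz gripper; .... A call has 1 to 8 rows; each row shifts and turns the commanded pose from where the row before left it, along the tool's axes as they then stand; what a row does not reach is not made up. A row lasts 1/12 s, in which the tool goes at most 41.7 mm and 7.16 degrees, less where a joint would pass 70% of its speed; a pose out of reach is approached as far as the arm can. A call with a gripper value outside its range is refused whole. The fingers move at their own pace and stop on an object; "squeeze" is the grip in N (left out, the last holds). Time passes only in rows, so rows that do not move let the fingers close. It gives the time, the measured TCP pose, the force and the opening at its end, in the units of the state.
- readout.get_obs(): the state, without advancing time (a new reading comes with each control period).
- imaging.camera(name): name is "side" or "top" or "wrist"; returns the picture (420x560x3 uint8, blue, green, red); there is no depth.
- imaging.camera_info(name): a dict with "K" (3x3 intrinsics, pixels), "world_to_cam" (4x4, takes a point from world to camera coordinates). Camera axes: x right, y down, z forward; pixel columns grow to the right and rows downward; lengths in m; the calibration is good to about 2 mm. The wrist camera is an equidistant fisheye: a pixel r from the principal point sees the ray r / f radians off the axis. A picture is of the moment at which its call begins: read the wrist's pose just before it. camera_info takes no time and is no camera call; for the wrist camera it gives the pose at the moment of the call.
- robot.hand_in(): hands the job in, once; it reports no verdict.
The state is a dict: "time": time; "q": joint angles; "joint_velocities": joint speeds; "joint_torque": joint torques, N m; "position": TCP position; "tool_rot": TCP orientation; "ft_force": force on the tool from outside, world axes, zero at the start; "moment": the same for the moment, N m; "grip_width": finger opening in m.
Only numpy, scipy, OpenCV 4.12 (cv2) and the standard library are available. Lean on these libraries where they do the work, as an engineer would, in place of code of your own. Each camera call takes 0.05 s, during which the arm holds its last target. There are 200 camera calls.

## Working session

There is one attempt and no reset: what is moved stays moved. The work goes in short steps, Python scripts to look and compute and a tool call to move; the robot and the scene stay as the last step left them, time stands still between calls to the robot, and variables do not carry over. Pictures are saved under pics/ and viewed, about 8 in all and at most 12, crops included, and the job is handed in when it is done.

Besides the shell and the picture viewer there is one more tool, called after "Request:" as a command line: name --argument value ..., lists and objects as JSON in quotes. play_rows: Moves the arm, as the interface text tells. Its arguments: {"type":"object","properties":{"rows":{"type":"string"},"squeeze":{"type":"number"}},"required":["rows"]}

```bash
mkdir -p pics
python3 - <<'E'
from rig import readout, imaging
import cv2, numpy as np
o=readout.get_obs()
print({k:np.round(v,3).tolist() for k,v in o.items()})
for n in ("side","top"):
    im=imaging.camera(n); cv2.imwrite(f"pics/{n}0.png",im)
    i=imaging.camera_info(n); print(n,np.round(i["K"],1).tolist(),np.round(i["world_to_cam"],3).tolist())
E
```

```text
{'time': 0.0, 'q': [-1.381, 0.528, 1.434, -0.0, 1.181, -0.179], 'joint_velocities': [-0.0, 0.0, 0.0, 0.0, -0.0, 0.0], 'joint_torque': [-0.0, -44.004, -17.659, 0.063, 0.058, -0.0], 'position': [0.225, -0.582, 0.222], 'tool_rot': [0.401, 0.584, -0.4, 0.582], 'ft_force': [-0.165, -0.037, 0.134], 'moment': [0.007, -0.017, -0.005], 'grip_width': 0.087}
side [[423.8, 0.0, 280.9], [0.0, 423.8, 203.8], [0.0, 0.0, 1.0]] [[-0.947, -0.32, -0.016, 0.523], [-0.137, 0.449, -0.883, 0.148], [0.29, -0.834, -0.469, 0.854], [0.0, 0.0, 0.0, 1.0]]
top [[409.2, 0.0, 284.1], [0.0, 409.2, 215.7], [0.0, 0.0, 1.0]] [[0.021, -1.0, -0.009, -0.016], [-0.996, -0.02, -0.086, 0.554], [0.085, 0.011, -0.996, 1.029], [0.0, 0.0, 0.0, 1.0]]
```

View pics/top0.png

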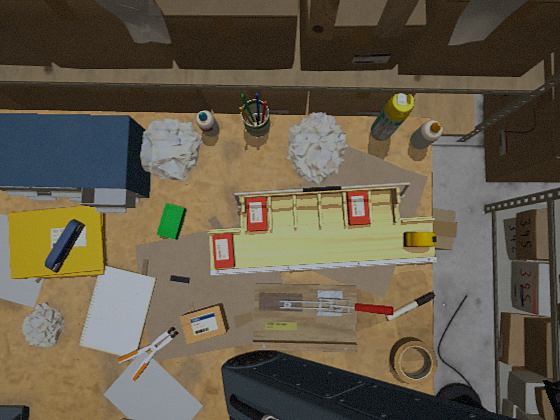

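View pics/side0.png

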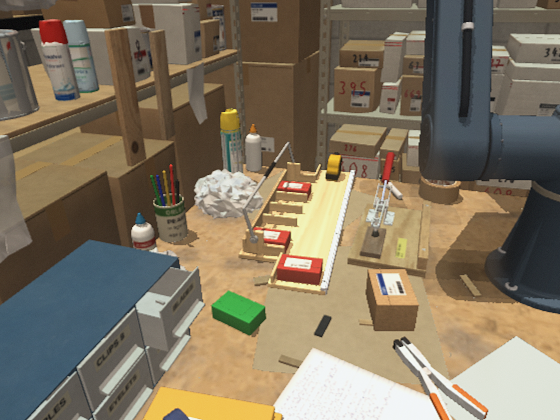

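```bash
cat > h.py <<'E'
import numpy as np, cv2
from rig import readout, imaging
def ray(name,uv,z):
    i=imaging.camera_info(name);K=np.array(i["K"]);T=np.array(i["world_to_cam"]);R=T[:3,:3];c=-R.T@T[:3,3]
    d=R.T@np.linalg.solve(K,[uv[0],uv[1],1]); return c+d*(z-c[2])/d[2]
def proj(name,p):
    i=imaging.camera_info(name);K=np.array(i["K"]);T=np.array(i["world_to_cam"])
    q=K@(T[:3,:3]@np.asarray(p)+T[:3,3]); return q[:2]/q[2]
def reds(im):
    h=cv2.cvtColor(im,cv2.COLOR_BGR2HSV)
    m=(((h[...,0]<8)|(h[...,0]>172))&(h[...,1]>150)&(h[...,2]>90)).astype(np.uint8)*255
    m=cv2.morphologyEx(m,cv2.MORPH_CLOSE,np.ones((3,3)))
    cs,_=cv2.findContours(m,cv2.RETR_EXTERNAL,cv2.CHAIN_APPROX_NONE)
    return [c for c in cs if cv2.contourArea(c)>150]
E
python3 - <<'E'
from h import *
im=cv2.imread("pics/top0.png")
for c in reds(im):
    r=cv2.minAreaRect(c);b=cv2.boxPoints(r)
    print(np.round(r[0],1),np.round(r[1],1),round(r[2],1),"world c",np.round(ray("top",r[0],.042),4),"corners",[np.round(ray("top",p,.042)[:2],3).tolist() for p in b])
h=cv2.cvtColor(im,cv2.COLOR_BGR2HSV)
cv2.imwrite("pics/c1.png",cv2.resize(im[170:285,195:445],None,fx=3.2,fy=3.2,interpolation=cv2.INTER_CUBIC))
E
```

```text
[373.5 308.2] [37.7  8.3] 5.7 world c [ 0.3272 -0.2309  0.042 ] corners [[0.321, -0.184], [0.341, -0.185], [0.334, -0.278], [0.314, -0.276]]
[222.9 250.4] [33.5 19.4] 85.6 world c [0.4619 0.1472 0.042 ] corners [[0.501, 0.176], [0.506, 0.127], [0.423, 0.118], [0.418, 0.167]]
[256.  213.5] [33. 20.] 90.0 world c [0.5565 0.0665 0.042 ] corners [[0.598, 0.093], [0.599, 0.042], [0.515, 0.04], [0.514, 0.091]]
[358.1 207.5] [33.7 19.9] 85.6 world c [ 0.577  -0.1913  0.042 ] corners [[0.617, -0.163], [0.622, -0.213], [0.537, -0.22], [0.532, -0.17]]
```

View pics/c1.png

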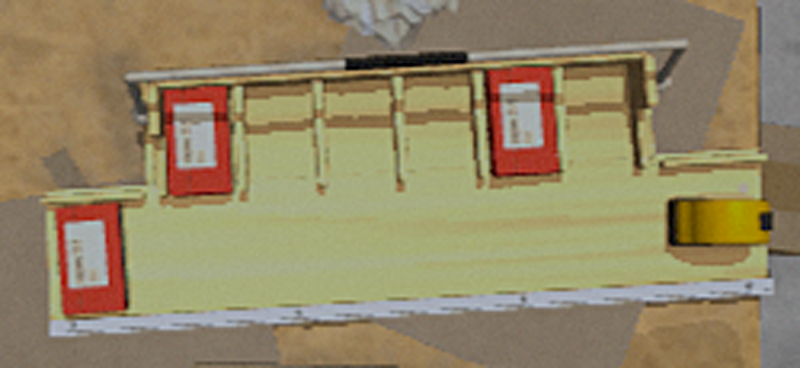

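Top view: the red boxes are at (223,250) on the ledge's left end, (256,213) in gap 1 and (358,207) in gap 5. The green one at (171,221) is a decoy. The ledge box is the one to stow, and counting from the left the third gap is the empty one at rack y=+32. The crop confirms this. Next I'll fix the rack frame and check it against the rail.

```bash
cat >> h.py <<'E'
from scipy.spatial.transform import Rotation as Rn
TH=0.0793; O=np.array([.5259,-.0977])
def w(x,y): # rack mm -> world m
    c,s=np.cos(TH),np.sin(TH); return O+np.array([c*x-s*y,s*x+c*y])/1e3
def rk(p):
    d=(np.asarray(p)[:2]-O)*1e3;c,s=np.cos(TH),np.sin(TH); return np.array([c*d[0]+s*d[1],-s*d[0]+c*d[1]])
def tool():
    o=readout.get_obs();R=Rn.from_quat(o["tool_rot"]).as_matrix();yw=Rn.from_euler("z",TH).as_matrix().T
    print("t",round(o["time"],2),"rack",np.round(rk(o["position"]),1),"z",round(o["position"][2]*1e3,1),"F",np.round(o["ft_force"],1),"w",round(o["grip_width"],4))
    print("tool axes in rack (cols x,y,z)\n",np.round(yw@R,3)); return o,yw@R
def moveto(x,y,z): # tool-frame shift mm
    o,R=tool(); d=np.r_[np.array([x,y])-rk(o["position"]),z-o["position"][2]*1e3]
    print("shift tool",np.round(R.T@d,1))
E
python3 - <<'E'
from h import *
for n,uv,z,t in [("top",(211.2,274.5),.02,"rail FL -106,290"),("top",(437.2,261.5),.02,"rail FR -106,-290"),("top",(209.5,232),.032,"fenceL back 6,290"),("top",(434,218),.032,"fence 6,-290")]:
    print(t,np.round(rk(ray(n,uv,z)),1))
im=cv2.imread("pics/side0.png")
for c in reds(im):
    r=cv2.minAreaRect(c); print("side red",np.round(r[0],1),np.round(r[1],1))
for n,x,y in (("box",-44,249),("a",43.5,160),("b",43.5,-96)): print(n,[np.round(proj("side",np.r_[w(x+dx,y+dy),.042]),1).tolist() for dx,dy in((0,0),(-42,25),(-42,-25),(42,-25),(42,25))])
print("bar px for a=2: ",proj("top",np.r_[w(85,0),.124]), "paper world z.06",ray("top",(317,147),.06), rk(ray("top",(317,147),.06)))
print("bar sleeve ray at z .124",rk(ray("top",(321,189),.124)))
moveto(-45,305,150)
E
```

```text
rail FL -106,290 [-103.9  285.3]
rail FR -106,-290 [-104.3 -292.1]
fenceL back 6,290 [  4.2 282.8]
fence 6,-290 [   6.3 -289.6]
side red [298.8 268.9] [43.8 25.8]
side red [269.9 238.1] [36.5 18.9]
side red [293.5 186.6] [32.2 12.7]
side red [387.4 167. ] [ 7.9 31.2]
side red [51.8 32. ] [23.6 25. ]
box [[299.4, 260.7], [318.1, 271.0], [322.3, 256.3], [282.1, 251.1], [275.9, 265.2]]
a [[269.2, 232.6], [284.9, 240.9], [290.1, 229.0], [254.5, 224.8], [247.7, 236.2]]
b [[294.2, 184.3], [307.6, 189.7], [311.0, 181.9], [281.6, 179.2], [277.1, 186.8]]
bar px for a=2:  [321.17995043 188.64571152] paper world z.06 [ 0.7261704  -0.08409252  0.06      ] [200.71897351  -2.30008809]
bar sleeve ray at z .124 [84.19064621  0.47473199]
t 0.1 rack [-338.7 -459.4] z 221.7 F [-0.1 -0.3 -0.1] w 0.0872
tool axes in rack (cols x,y,z)
 [[-0.     0.959  0.285]
 [ 0.002  0.285 -0.959]
 [-1.     0.    -0.002]]
shift tool [  73.1  499.1 -649.2]
```

Request:
play_rows --rows "0 0 0 0 38 -13 0;0 0 0 0 38 -13 0;0 0 0 0 38 -13 0;0 0 0 0 38 -13 0;0 0 0 0 38 -13 0;0 0 0 0 38 -13 0;0 0 0 0 38 -13 0;0 0 0 0 38 -13 0"

```text
time: 0.77
position: [0.472, -0.3751, 0.2221]
tool_rot: [0.4, 0.583, -0.4, 0.583]
ft_force: [0.1, -0.0, -0.3]
grip_width: 0.0872
```

Request:
play_rows --rows "-0.12 0 0 0 0 0 0.5;-0.12 0 0 0 0 0 0.5;-0.12 0 0 0 0 0 0.5;-0.12 0 0 0 0 0 0.5;-0.12 0 0 0 0 0 0.5;-0.12 0 0 0 0 0 0.5;-0.12 0 0 0 0 0 0.5;-0.12 0 0 0 0 0 0.5"

```text
time: 1.43
position: [0.4708, -0.3765, 0.222]
tool_rot: [0.084, 0.702, -0.083, 0.702]
ft_force: [0.1, 0.1, 0.1]
grip_width: 0.0463
```

```bash
python3 -c "
from h import *
moveto(-45,300,150)"
```

```text
t 1.43 rack [ -77.1 -273.5] z 222.0 F [0.1 0.1 0.1] w 0.0463
tool axes in rack (cols x,y,z)
 [[-0.001  0.311  0.95 ]
 [ 0.001  0.95  -0.311]
 [-1.     0.001 -0.001]]
shift tool [  72.6  555.  -147.9]
```

Request:
play_rows --rows "-0.12 0 0 0 0 0 0.5;-0.12 0 0 0 0 0 0.5;-0.077 0 0 0 0 0 0.5;0 0 0 0 40 4 0.5;0 0 0 0 40 4 0.5;0 0 0 0 40 4 0.5;0 0 0 0 40 4 0.5;0 0 0 0 40 4 0.5"

```text
time: 2.1
position: [0.4755, -0.1741, 0.2222]
tool_rot: [-0.026, 0.707, 0.026, 0.706]
ft_force: [1.1, 0.4, 0.3]
grip_width: 0.0438
```

Request:
play_rows --rows "0 0 0 0 40 2 0.5;0 0 0 0 40 2 0.5;0 0 0 0 40 2 0.5;0 0 0 0 40 2 0.5;0 0 0 0 40 2 0.5;0 0 0 0 40 2 0.5;0 0 0 0 40 0 0.5;0 0 0 0 40 0 0.5"

```text
time: 2.77
position: [0.4638, 0.146, 0.2224]
tool_rot: [-0.026, 0.707, 0.026, 0.706]
ft_force: [0.7, -0.6, 0.3]
grip_width: 0.0436
```

```bash
python3 -c "
from h import *
moveto(-45,305,27)
im=imaging.camera('wrist');cv2.imwrite('pics/w1.png',im)
T=imaging.camera_info('wrist');print(np.round(T['K'],1),np.round(T['world_to_cam'],3))
im=imaging.camera('top')
for c in reds(im): print(rk(ray('top',cv2.minAreaRect(c)[0],.042)))
"
```

```text
t 2.77 rack [-42.6 247.9] z 222.4 F [ 0.7 -0.6  0.3] w 0.0436
tool axes in rack (cols x,y,z)
 [[-0.     0.005  1.   ]
 [-0.     1.    -0.005]
 [-1.    -0.    -0.   ]]
shift tool [195.4  57.1  -2.7]
[[325.2   0.  277.4]
 [  0.  325.2 207.3]
 [  0.    0.    1. ]] [[ 0.997  0.077 -0.001 -0.472]
 [ 0.075 -0.967  0.242  0.086]
 [ 0.018 -0.242 -0.97   0.417]
 [ 0.     0.     0.     1.   ]]
[-209.65146683 -116.98902228]
[-44.36659535 244.28839455]
[ 42.98389018 160.74681898]
[ 43.65863656 -97.33845552]
```

View pics/w1.png

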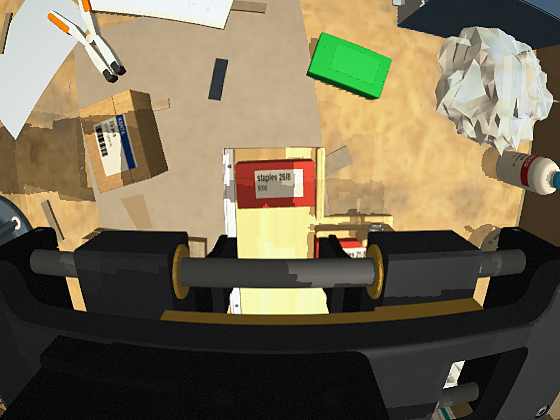

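The wrist view shows the red "staples 26/8" box at (275,184), the open ledge end beyond it, and the green decoy at (348,65), off to one side. Next I'll go past the box's outer side and lower.

Request:
play_rows --rows "0 0 0 0 29 -1 0.5;0 0 0 0 29 -1 0.5;0 0 0 40 0 0 0.5;0 0 0 40 0 0 0.5;0 0 0 40 0 0 0.5;0 0 0 40 0 0 0.5;0 0 0 25 0 0 0.5;0 0 0 10 0 0 0.5"

```text
time: 3.53
position: [0.4558, 0.2005, 0.0239]
tool_rot: [-0.026, 0.709, 0.025, 0.704]
ft_force: [0.1, -0.4, -0.3]
grip_width: 0.0437
```

Request:
play_rows --rows "0 0 0 0 -5 0 0.5;0 0 0 0 -5 0 0.5;0 0 0 0 -5 0 0.5;0 0 0 0 -5 0 0.5;0 0 0 0 -5 0 0.5;0 0 0 0 -5 0 0.5;0 0 0 0 -5 0 0.5;0 0 0 0 0 0 0.5"

```text
time: 4.2
position: [0.4612, 0.166, 0.0281]
tool_rot: [-0.026, 0.706, 0.026, 0.707]
ft_force: [-0.2, 1.1, -0.2]
grip_width: 0.0434
```

```bash
cat >> h.py <<'E'
def boxes():
    im=imaging.camera('top')
    for c in reds(im):
        r=cv2.minAreaRect(c); b=cv2.boxPoints(r)
        print('red',np.round(rk(ray('top',r[0],.042)),1),np.round(r[1],1),round(r[2],1))
    return im
E
python3 -c "
from h import *
moveto(-45,68,27)
cv2.imwrite('pics/t2.png',boxes())
im=imaging.camera('side');
for c in reds(im): r=cv2.minAreaRect(c);print('side',np.round(r[0],1),np.round(r[1],1))
"
```

```text
t 4.2 rack [-43.6 268. ] z 28.1 F [-0.2  1.1 -0.2] w 0.0434
tool axes in rack (cols x,y,z)
 [[ 0.001  0.006  1.   ]
 [-0.     1.    -0.006]
 [-1.    -0.     0.001]]
shift tool [   1.2 -200.    -0.3]
red [-209.5 -117. ] [37.8  8.4] 5.7
red [-46.1 220.8] [33.2 13.3] 88.1
red [ 43.6 161.3] [33. 20.] 90.0
red [ 43.6 -97.2] [33.5 19.9] 85.6
side [297.6 268.4] [20.8 13.2]
side [318.7 265.6] [ 9.5 24.7]
side [387.4 167. ] [ 8.  31.2]
side [52.9 32. ] [23.4 27.2]
```

Request:
play_rows --rows "0 0 0 0 -9 0 0.5;0 0 0 0 -9 0 0.5;0 0 0 0 -9 0 0.5;0 0 0 0 -9 0 0.5;0 0 0 0 -9 0 0.5;0 0 0 0 -9 0 0.5;0 0 0 0 -9 0 0.5;0 0 0 0 -9 0 0.5"

```text
time: 4.97
position: [0.4661, 0.0941, 0.0275]
tool_rot: [-0.026, 0.707, 0.026, 0.707]
ft_force: [0.2, 2.2, 2.4]
grip_width: 0.0434
```

Request:
play_rows --rows "0 0 0 0 -9 0 0.5;0 0 0 0 -9 0 0.5;0 0 0 0 -9 0 0.5;0 0 0 0 -9 0 0.5;0 0 0 0 -9 0 0.5;0 0 0 0 -9 0 0.5;0 0 0 0 -9 0 0.5;0 0 0 0 -9 0 0.5"

```text
time: 5.63
position: [0.4714, 0.0224, 0.0275]
tool_rot: [-0.026, 0.707, 0.026, 0.707]
ft_force: [0.1, 2.0, 2.7]
grip_width: 0.0434
```

```bash
python3 -c "
from h import *
moveto(-45,68,27)
im=boxes();cv2.imwrite('pics/t3.png',cv2.resize(im[170:285,195:445],None,fx=3.2,fy=3.2,interpolation=cv2.INTER_CUBIC))
"
```

```text
t 5.63 rack [-44.8 124.1] z 27.5 F [0.1 2.  2.7] w 0.0434
tool axes in rack (cols x,y,z)
 [[-0.     0.005  1.   ]
 [ 0.     1.    -0.005]
 [-1.     0.    -0.   ]]
shift tool [  0.5 -56.1   0.1]
red [-209.7 -117. ] [37.8  8.4] 5.2
red [ 43.7 -97.2] [33.7 19.9] 85.6
```

View pics/t3.png

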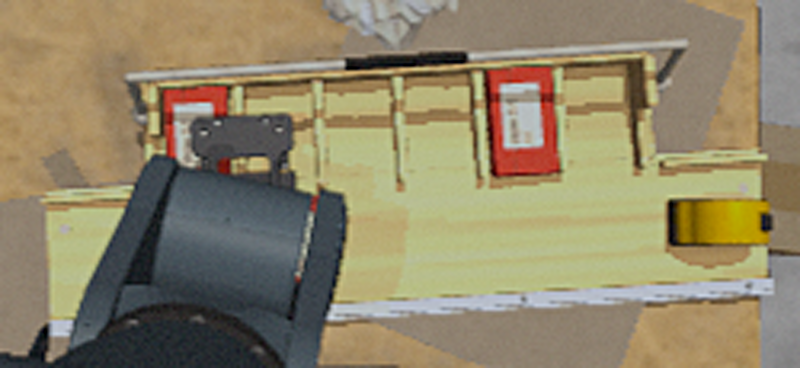

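Request:
play_rows --rows "0 0 0 0 -8 0 0.5;0 0 0 0 -8 0 0.5;0 0 0 0 -8 0 0.5;0 0 0 0 -8 0 0.5;0 0 0 0 -6 0 0.5;0 0 0 0 -4 0 0.5;0 0 0 0 -3 0 0.5;0 0 0 0 0 0 0.5"

```text
time: 6.35
position: [0.4751, -0.0223, 0.0275]
tool_rot: [-0.026, 0.706, 0.026, 0.707]
ft_force: [-0.3, -1.5, -0.6]
grip_width: 0.0434
```

```bash
python3 -c "
from h import *
moveto(-45,68,27)
im=boxes()
cv2.imwrite('pics/t4.png',im); cv2.imwrite('pics/s4.png',imaging.camera('side'))
a=cv2.resize(im[170:285,235:375],None,fx=4,fy=4,interpolation=cv2.INTER_CUBIC)
b=cv2.resize(cv2.imread('pics/s4.png')[140:300,220:380],None,fx=2.3,fy=2.3,interpolation=cv2.INTER_CUBIC)
H=max(a.shape[0],b.shape[0]);print(a.shape,b.shape)
b=b[:,:240] if 0 else b
o=np.zeros((a.shape[0]+0,a.shape[1],3),np.uint8);
cv2.imwrite('pics/c4.png',a)
"
```

```text
t 6.35 rack [-44.7  79.2] z 27.5 F [-0.3 -1.5 -0.6] w 0.0434
tool axes in rack (cols x,y,z)
 [[ 0.     0.006  1.   ]
 [-0.     1.    -0.006]
 [-1.    -0.     0.   ]]
shift tool [  0.5 -11.2  -0.2]
red [-209.8 -116.9] [37.8  8.5] 5.2
red [ 43.6 161.3] [33. 20.] 90.0
red [ 43.6 -97.2] [33.5 19.9] 85.6
(460, 560, 3) (368, 368, 3)
```

View pics/c4.png

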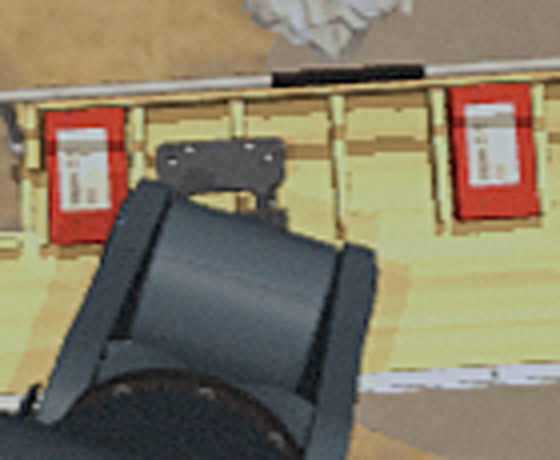

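Request:
play_rows --rows "0 0 0 0 20 0 0.5;0 0 0 0 20 0 0.5;0 0 0 -40 0 0 0.5;0 0 0 -40 0 0 0.5;0 0 0 -40 0 0 0.5;0 0 0 0 -10 -25 0.5;0 0 0 0 -20 -30 0.5;0 0 0 0 -20 -30 0.5"

```text
time: 7.12
position: [0.3907, -0.0379, 0.1485]
tool_rot: [-0.028, 0.705, 0.027, 0.708]
ft_force: [-0.2, -1.3, 0.0]
grip_width: 0.0434
```

Request:
play_rows --rows "0.12 0 0 0 0 0 0.8;0.12 0 0 0 0 0 0.8;0.12 0 0 0 0 0 0.8;0.12 0 0 0 0 0 0.8;0.12 0 0 0 0 0 0.8;0.12 0 0 0 0 0 0.8;0.12 0 0 0 0 0 0.8;0.12 0 0 0 0 0 0.8"

```text
time: 7.78
position: [0.3906, -0.0376, 0.1476]
tool_rot: [0.305, 0.638, -0.305, 0.638]
ft_force: [0.3, -0.9, 0.2]
grip_width: 0.0173
```

Request:
play_rows --rows "0.12 0 0 0 0 0 0.8;0.12 0 0 0 0 0 0.8;0.12 0 0 0 0 0 0.8;0.12 0 0 0 0 0 0.8;0.12 0 0 0 0 0 0.8;0.011 0 0 0 0 0 0.8;0 0 0 0 0 0 0.8"

```text
time: 8.37
position: [0.3907, -0.0376, 0.1476]
tool_rot: [0.48, 0.519, -0.48, 0.519]
ft_force: [0.5, 0.6, 0.3]
grip_width: 0.0174
```

```bash
python3 -c "
from h import *
moveto(-120,32,27)
im=boxes()
cv2.imwrite('pics/t5.png',im)
T=imaging.camera_info('wrist');wi=imaging.camera('wrist');cv2.imwrite('pics/w5.png',wi)
np.save('w5.npy',T['world_to_cam'])
a=cv2.resize(im[170:285,235:375],None,fx=3,fy=3,interpolation=cv2.INTER_CUBIC)
b=cv2.resize(wi,(460,345));o=np.zeros((345,880,3),np.uint8)[:, :];o[:,:420]=a;o[:,420:]=b
cv2.imwrite('pics/c5.png',o[:,80:])
"
```

```text
t 8.37 rack [-130.1   70.6] z 147.6 F [0.5 0.6 0.3] w 0.0174
tool axes in rack (cols x,y,z)
 [[ 0.     1.    -0.002]
 [-0.    -0.002 -1.   ]
 [-1.     0.     0.   ]]
shift tool [120.6  10.2  38.5]
red [-209.4 -117. ] [37.8  8.1] 5.2
red [-47.9  41.7] [33.3 19.7] 86.8
red [ 43.  160.7] [33.4 20. ] 87.0
red [ 43.8 -97.3] [33.4 19.9] 85.6
```

View pics/c5.png

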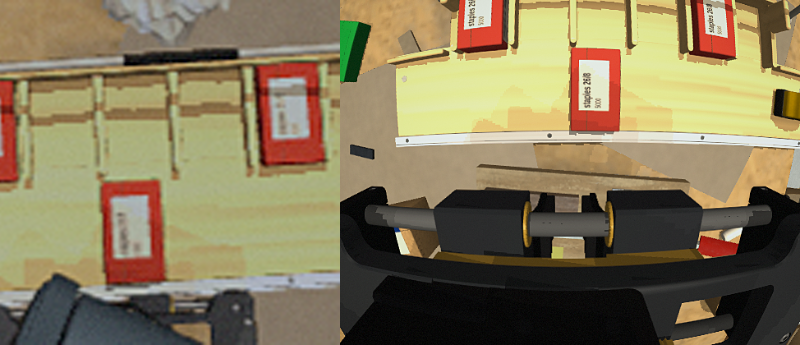

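The top crop shows the box at (133,232), straight, about 9.5 mm short of gap 3's centre line. Gap 3 lies between the dividers at crop x 99 and 173. The wrist view agrees on the order of gaps. I'll nudge it the rest of the way along the rail with the shut fingers.

Request:
play_rows --rows "0 0 0 0 27 -9 1;0 0 0 0 28 -9 1;0 0 0 0 28 -9 1;0 0 0 40 0 0 1;0 0 0 40 0 0 1;0 0 0 28 0 0 1;0 0 0 12 0 0 1;0 0 0 0 0 0 1"

```text
time: 9.13
position: [0.4694, -0.0042, 0.0247]
tool_rot: [0.48, 0.521, -0.482, 0.516]
ft_force: [1.0, 0.6, 0.4]
grip_width: 0.0007
```

Request:
play_rows --rows "0 0 0 0 0 5 1;0 0 0 0 0 5 1;0 0 0 0 0 4 1;0 0 0 0 0 3 1;0 0 0 0 0 3 1;0 0 0 0 0 2 1;0 0 0 0 0 2 1;0 0 0 0 0 0 1"

```text
time: 9.8
position: [0.4734, -0.0291, 0.0279]
tool_rot: [0.481, 0.518, -0.481, 0.518]
ft_force: [0.2, -0.7, -0.0]
grip_width: 0.0006
```

```bash
python3 -c "
from h import *
moveto(-47,72,27)
"
```

```text
t 9.8 rack [-46.9  72.6] z 27.9 F [ 0.2 -0.7 -0. ] w 0.0006
tool axes in rack (cols x,y,z)
 [[ 0.001  1.    -0.006]
 [-0.    -0.006 -1.   ]
 [-1.     0.001  0.   ]]
shift tool [ 0.9 -0.1  0.6]
```

Now I'll back off and up, then look.

Request:
play_rows --rows "0 0 0 0 0 -12 1;0 0 0 0 0 -10 1;0 0 0 -40 0 0 1;0 0 0 -40 0 0 1;0 0 0 0 -30 20 0.8;0 0 0 0 -30 20 0.8;0 0 0 0 -30 20 0.8;0 0 0 0 0 0 0.8"

```text
time: 10.47
position: [0.3805, -0.0729, 0.1074]
tool_rot: [0.481, 0.52, -0.483, 0.515]
ft_force: [-0.2, -0.7, -0.3]
grip_width: 0.0153
```

```bash
cat >> h.py <<'E'
def wray(uv,z,T,K):
    R=T[:3,:3];c=-R.T@T[:3,3];v=np.array([uv[0]-K[0,2],uv[1]-K[1,2]]);r=np.hypot(*v);t=r/K[0,0]
    d=R.T@np.r_[np.sin(t)*v/r,np.cos(t)]; return c+d*(z-c[2])/d[2]
E
python3 -c "
from h import *
moveto(-120,32,27)
im=boxes()
i=imaging.camera_info('wrist');T=np.array(i['world_to_cam']);K=np.array(i['K']);wi=imaging.camera('wrist');cv2.imwrite('pics/w6.png',wi);np.save('w6.npy',T)
for c in reds(wi):
    P=np.array([rk(wray(p,.042,T,K)) for p in c[:,0,:].astype(float)],np.float32); r=cv2.minAreaRect(P); print('wrist',np.round(r[0],1),np.round(r[1],1),round(r[2],1))
for x,y in((-40,32),): pass
cv2.imwrite('pics/c6.png',cv2.resize(wi[0:260,140:460],None,fx=2.3,fy=2.3,interpolation=cv2.INTER_CUBIC))
"
```

```text
t 10.47 rack [-143.    36.2] z 107.4 F [-0.2 -0.7 -0.3] w 0.0153
tool axes in rack (cols x,y,z)
 [[-0.007  1.    -0.008]
 [ 0.003 -0.008 -1.   ]
 [-1.    -0.007 -0.003]]
shift tool [80.2 23.6  4.3]
red [-212.  -132.3] [25.2  8.4] 5.2
red [-48.2  37.4] [33.3 19.7] 86.8
red [ 43.1 160.8] [33.3 20.1] 87.1
red [ 43.7 -97.3] [33.7 19.9] 85.9
wrist [-48.9  39.4] [48.6 83.6] 89.5
wrist [ 19.4 -94. ] [37.5 49.4] 0.5
wrist [ 20.2 161.6] [40.9 49.5] 0.1
```

View pics/c6.png

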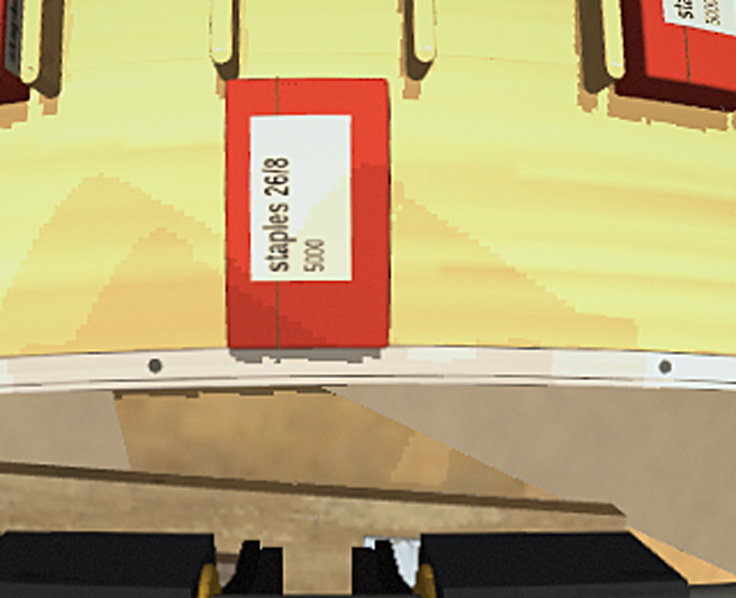

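Wrist crop: the box centre is at x=308 and the gap-3 noses at 224 and 421 (centre 322), so about 5 mm is still to go. The top view says 5.4 mm.

Request:
play_rows --rows "0 0 0 -20 32 -18 1;0 0 0 -20 32 -18 1;0 0 0 0 32 -18 1;0 0 0 40 0 0 1;0 0 0 40 0 0 1;0 0 0 28 0 0 1;0 0 0 12 0 0 1;0 0 0 0 0 0 1"

```text
time: 11.23
position: [0.4768, -0.0102, 0.0244]
tool_rot: [0.48, 0.521, -0.481, 0.517]
ft_force: [-0.3, -0.8, 0.2]
grip_width: 0.0003
```

```bash
python3 -c "
from h import *
moveto(-47,67.2,27)
"
```

```text
t 11.23 rack [-42.   91.1] z 24.4 F [-0.3 -0.8  0.2] w 0.0003
tool axes in rack (cols x,y,z)
 [[-0.005  1.    -0.003]
 [ 0.002 -0.003 -1.   ]
 [-1.    -0.005 -0.002]]
shift tool [-2.7 -4.9 23.9]
```

Request:
play_rows --rows "0 0 0 0 -4 5 1;0 0 0 0 0 5 1;0 0 0 0 0 4 1;0 0 0 0 0 3 1;0 0 0 0 0 2.5 1;0 0 0 0 0 2 1;0 0 0 0 0 2 1;0 0 0 0 0 0 1"

```text
time: 11.9
position: [0.4759, -0.0367, 0.0278]
tool_rot: [0.481, 0.518, -0.481, 0.518]
ft_force: [-0.0, -0.0, -0.6]
grip_width: 0.0003
```

```bash
python3 -c "
from h import *
moveto(-47,67.2,27)
"
```

```text
t 11.9 rack [-45.   64.8] z 27.8 F [-0.  -0.  -0.6] w 0.0003
tool axes in rack (cols x,y,z)
 [[ 0.001  1.    -0.006]
 [-0.    -0.006 -1.   ]
 [-1.     0.001  0.   ]]
shift tool [ 0.7 -2.  -2.4]
```

Request:
play_rows --rows "0 0 0 0 0 -12 1;0 0 0 0 0 -10 1;0 0 0 -40 0 0 1;0 0 0 -40 0 0 1;0 0 0 0 -30 18 0.8;0 0 0 0 -30 18 0.8;0 0 0 0 -35 18 0.8;0 0 0 0 0 0 0.8"

```text
time: 12.57
position: [0.3762, -0.0742, 0.1072]
tool_rot: [0.481, 0.521, -0.483, 0.514]
ft_force: [-0.9, 0.3, 0.4]
grip_width: 0.0155
```

```bash
cat >> h.py <<'E'
def look(n):
    im=boxes()
    i=imaging.camera_info('wrist');T=np.array(i['world_to_cam']);K=np.array(i['K']);wi=imaging.camera('wrist');cv2.imwrite(f'pics/w{n}.png',wi)
    for c in reds(wi):
        P=np.array([rk(wray(p,.042,T,K)) for p in c[:,0,:].astype(float)],np.float32); r=cv2.minAreaRect(P); print('wrist',np.round(r[0],1),np.round(r[1],1),round(r[2],1))
    cv2.imwrite(f'pics/c{n}.png',cv2.resize(wi[0:260,140:460],None,fx=2.3,fy=2.3,interpolation=cv2.INTER_CUBIC))
E
python3 -c "
from h import *
moveto(-120,32,27);look(7)
"
```

```text
t 12.57 rack [-147.4   35.3] z 107.2 F [-0.9  0.3  0.4] w 0.0155
tool axes in rack (cols x,y,z)
 [[-0.008  1.    -0.008]
 [ 0.004 -0.008 -1.   ]
 [-1.    -0.008 -0.004]]
shift tool [79.9 28.   3.4]
red [-212.6 -133.3] [24.1  8.3] 3.8
red [-49.1  29.8] [33.2 19.6] 86.4
red [ 43.6 161.3] [33. 20.] 90.0
red [ 43.5 -97.3] [33.6 19.9] 85.6
wrist [-233.6 -120.8] [51.2 11.7] 71.8
wrist [-49.9  31.5] [49.  83.1] 89.5
wrist [ 17.2 -94. ] [33.2 49.3] 0.1
wrist [ 18.1 161.6] [49.5 36.9] 89.5
```

View pics/c7.png

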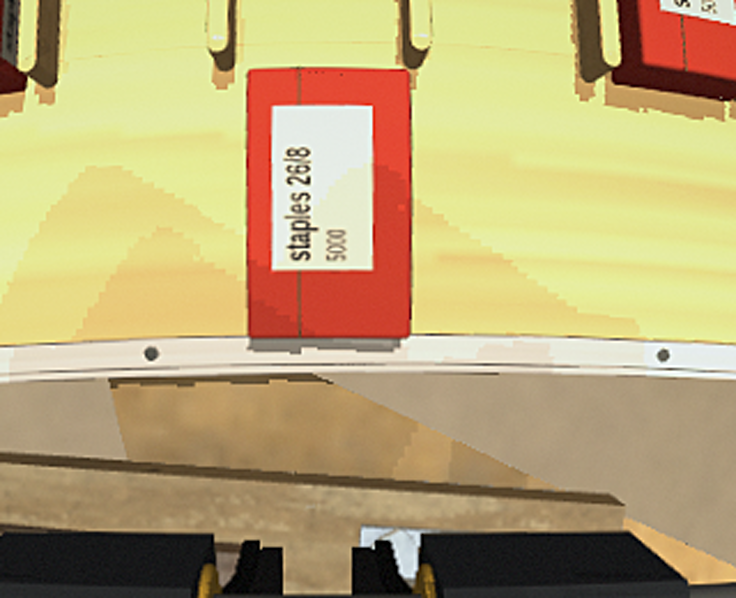

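The box is now 2–3 mm past centre: box at x=329, gap centre at 319. I'll nudge it back from the other side.

Request:
play_rows --rows "0 0 0 0 33 19 1;0 0 0 0 33 19 1;0 0 0 0 33 20 1;0 0 0 40 0 0 1;0 0 0 28 0 0 1;0 0 0 12 0 0 1;0 0 0 0 0 0 1;0 0 0 0 0 0 1"

```text
time: 13.33
position: [0.4869, -0.1244, 0.0266]
tool_rot: [0.481, 0.519, -0.481, 0.518]
ft_force: [-0.2, 0.1, 0.3]
grip_width: 0.0007
```

```bash
python3 -c "
from h import *
moveto(-47,-2.8,27)
"
```

```text
t 13.33 rack [-41.  -23.5] z 26.6 F [-0.2  0.1  0.3] w 0.0007
tool axes in rack (cols x,y,z)
 [[-0.001  1.    -0.003]
 [ 0.001 -0.003 -1.   ]
 [-1.    -0.001 -0.001]]
shift tool [ -0.4  -6.1 -20.7]
```

Request:
play_rows --rows "0 0 0 0 -6 -5 1;0 0 0 0 0 -5 1;0 0 0 0 0 -4 1;0 0 0 0 0 -2 1;0 0 0 0 0 -1.5 1;0 0 0 0 0 -1.5 1;0 0 0 0 0 -1.5 1;0 0 0 0 0 0 1"

```text
time: 14.0
position: [0.4788, -0.1055, 0.0275]
tool_rot: [0.481, 0.518, -0.481, 0.518]
ft_force: [-0.3, 0.5, -0.1]
grip_width: 0.0002
```

```bash
python3 -c "
from h import *
moveto(-47,-2.8,27)
"
```

```text
t 14.0 rack [-47.6  -4. ] z 27.5 F [-0.3  0.5 -0.1] w 0.0002
tool axes in rack (cols x,y,z)
 [[ 0.     1.    -0.005]
 [-0.    -0.005 -1.   ]
 [-1.     0.     0.   ]]
shift tool [ 0.5  0.6 -1.2]
```

Request:
play_rows --rows "0 0 0 0 0 12 1;0 0 0 0 0 10 1;0 0 0 -40 0 0 1;0 0 0 -40 0 0 1;0 0 0 0 -33 -20 0.8;0 0 0 0 -33 -20 0.8;0 0 0 0 -33 -20 0.8;0 0 0 0 0 0 0.8"

```text
time: 14.67
position: [0.3662, -0.0698, 0.107]
tool_rot: [0.48, 0.524, -0.483, 0.512]
ft_force: [-1.1, 1.6, 0.3]
grip_width: 0.0154
```

```bash
python3 -c "
from h import *
moveto(-125,32.3,28);look(8)
"
```

```text
t 14.67 rack [-157.    40.5] z 107.0 F [-1.1  1.6  0.3] w 0.0154
tool axes in rack (cols x,y,z)
 [[-0.014  1.    -0.006]
 [ 0.009 -0.006 -1.   ]
 [-1.    -0.014 -0.009]]
shift tool [78.5 33.2  8.7]
red [-211.4 -131.5] [25.7  8.1] 5.2
red [-49.   29.7] [33.3 19.7] 86.8
red [ 43.  160.8] [33.4 20.1] 87.1
red [ 43.8 -97.3] [33.4 19.9] 85.8
wrist [-237.  -123.9] [64.9 22. ] 72.4
wrist [-49.9  31.5] [48.6 83.2] 89.6
wrist [ 13.4 -94.1] [26.2 49.6] 1.2
wrist [ 13.7 161.6] [49.3 28.1] 89.8
```

The box didn't move because the fingertip half-width is smaller than I assumed. I'll nudge again, a little further.

Request:
play_rows --rows "0 0 0 0 36 20 1;0 0 0 0 36 21 1;0 0 0 0 36 21 1;0 0 0 40 0 0 1;0 0 0 28 0 0 1;0 0 0 12 0 0 1;0 0 0 0 0 0 1;0 0 0 0 0 0 1"

```text
time: 15.43
position: [0.4907, -0.1303, 0.0267]
tool_rot: [0.481, 0.518, -0.481, 0.518]
ft_force: [-0.8, 0.4, 0.0]
grip_width: 0.0009
```

```bash
python3 -c "
from h import *
moveto(-47,-1,27)
"
```

```text
t 15.43 rack [-37.6 -29.7] z 26.7 F [-0.8  0.4  0. ] w 0.0009
tool axes in rack (cols x,y,z)
 [[ 0.     1.    -0.006]
 [-0.    -0.006 -1.   ]
 [-1.     0.     0.   ]]
shift tool [ -0.3  -9.6 -28.6]
```

Request:
play_rows --rows "0 0 0 0 -10 -8 1;0 0 0 0 0 -8 1;0 0 0 0 0 -6 1;0 0 0 0 0 -2 1;0 0 0 0 0 -1.5 1;0 0 0 0 0 -1 1;0 0 0 0 0 -1 1;0 0 0 0 0 -1 1"

```text
time: 16.1
position: [0.4786, -0.1019, 0.0278]
tool_rot: [0.481, 0.517, -0.481, 0.519]
ft_force: [1.0, -1.7, 1.6]
grip_width: 0.0007
```

```bash
python3 -c "
from h import *
moveto(-47,-1,27)
"
```

```text
t 16.1 rack [-47.4  -0.5] z 27.8 F [ 1.  -1.7  1.6] w 0.0007
tool axes in rack (cols x,y,z)
 [[ 0.002  1.    -0.006]
 [-0.002 -0.006 -1.   ]
 [-1.     0.002  0.002]]
shift tool [0.8 0.4 0.5]
```

Request:
play_rows --rows "0 0 0 0 0 12 1;0 0 0 0 0 10 1;0 0 0 -40 0 0 1;0 0 0 -40 0 0 1;0 0 0 0 -31 -20 0.8;0 0 0 0 -31 -18 0.8;0 0 0 0 -31 -18 0.8;0 0 0 0 0 0 0.8"

```text
time: 16.77
position: [0.3717, -0.0692, 0.1069]
tool_rot: [0.48, 0.524, -0.483, 0.512]
ft_force: [-1.6, -0.7, -0.7]
grip_width: 0.015
```

```bash
python3 -c "
from h import *
moveto(-125,32.3,28);look(9)
"
```

```text
t 16.77 rack [-151.4   40.7] z 106.9 F [-1.6 -0.7 -0.7] w 0.015
tool axes in rack (cols x,y,z)
 [[-0.014  1.    -0.006]
 [ 0.009 -0.006 -1.   ]
 [-1.    -0.014 -0.009]]
shift tool [78.4 27.6  8.9]
red [-211.1 -131.6] [25.7  8.3] 5.2
red [-49.  33.] [33.2 19.6] 87.1
red [ 43.6 161.3] [33. 20.] 90.0
red [ 44.  -97.3] [33.5 19.9] 85.6
wrist [-235.1 -122.6] [62.7 15.5] 72.0
wrist [-49.7  34.7] [49.  83.1] 89.6
wrist [ 16.3 -94. ] [31.4 49.5] 0.3
wrist [ 16.2 161.6] [49.4 33. ] 89.8
```

Top and wrist both put the box at y≈32.9, against a gap centre of about 32. That is well inside the ±3.5 mm clearance. Now I'll come in behind it for the push.

Request:
play_rows --rows "0 0 0 0 16 4 0.8;0 0 0 0 12 4.5 0.8;0 0 0 30 0 0 0.8;0 0 0 30 0 0 0.8;0 0 0 18 0 0 0.8;0 0 0 0 0 0 0.8;0 0 0 0 0 0 0.8"

```text
time: 17.45
position: [0.4115, -0.0815, 0.0285]
tool_rot: [0.481, 0.518, -0.482, 0.518]
ft_force: [0.0, -0.2, 1.2]
grip_width: 0.0177
```

```bash
python3 -c "
from h import *
moveto(-60,32.3,28)
im=boxes()
"
```

```text
t 17.45 rack [-112.7   25.2] z 28.5 F [ 0.  -0.2  1.2] w 0.0177
tool axes in rack (cols x,y,z)
 [[-0.001  1.    -0.006]
 [ 0.001 -0.006 -1.   ]
 [-1.    -0.001 -0.001]]
shift tool [ 0.5 52.7 -7.4]
red [-210.9 -126. ] [30.5  8.2] 6.3
red [ 43.  160.8] [33.4 20.1] 87.1
red [ 43.4 -97.3] [33.5 19.9] 85.8
```

Request:
play_rows --rows "0 0 0 0 0 -3.5 0.8;0 0 0 0 0 -3.5 0.8;0 0 0 0 4 0 0.8;0 0 0 0 5 0 0.8;0 0 0 0 6 0 0.8;0 0 0 0 7 -0.1 0.8;0 0 0 0 7 -0.1 0.8;0 0 0 0 7 -0.1 0.8"

```text
time: 18.17
position: [0.4465, -0.0704, 0.0295]
tool_rot: [0.481, 0.518, -0.481, 0.518]
ft_force: [-1.3, 0.6, 2.2]
grip_width: 0.0171
```

Request:
play_rows --rows "0 0 0 0 6 -0.1 0.8;0 0 0 0 6 0 0.8;0 0 0 0 6 -0.1 0.8;0 0 0 0 6 0 0.8;0 0 0 0 6 -0.1 0.8;0 0 0 0 5 0 0.8;0 0 0 0 0 0 0.8"

```text
time: 18.75
position: [0.4833, -0.0682, 0.0295]
tool_rot: [0.482, 0.517, -0.481, 0.519]
ft_force: [0.4, -0.2, -0.2]
grip_width: 0.0175
```

```bash
python3 -c "
from h import *
moveto(-8,32.3,28)
im=boxes()
for c in reds(imaging.camera('side')): r=cv2.minAreaRect(c);print('side',np.round(r[0],1),np.round(r[1],1))
"
```

```text
t 18.75 rack [-40.1  32.7] z 29.5 F [ 0.4 -0.2 -0.2] w 0.0175
tool axes in rack (cols x,y,z)
 [[ 0.003  1.    -0.005]
 [-0.001 -0.005 -1.   ]
 [-1.     0.003  0.001]]
shift tool [ 1.6 32.1  0.3]
red [ 43.  160.7] [33.4 20. ] 87.1
red [ 43.5 -97.2] [33.6 20.1] 85.9
side [269.9 239.2] [36.6 21.1]
side [293.5 213.6] [35.  19.2]
side [387.4 167. ] [ 7.9 31.2]
side [52.5 32. ] [23.5 26.3]
```

Going in without resistance. I'll continue, slowly at the end.

Request:
play_rows --rows "0 0 0 0 6 -0.1 0.8;0 0 0 0 6 0 0.8;0 0 0 0 5 0 0.8;0 0 0 0 4 0 0.8;0 0 0 0 3 0 0.8;0 0 0 0 2 0 0.8;0 0 0 0 2 0 0.8;0 0 0 0 0 0 0.8"

```text
time: 19.52
position: [0.5092, -0.0656, 0.0294]
tool_rot: [0.481, 0.518, -0.481, 0.518]
ft_force: [-0.9, 0.1, 0.3]
grip_width: 0.0175
```

Request:
play_rows --rows "0 0 0 0 1.5 0 0.8;0 0 0 0 1.5 0 0.8;0 0 0 0 1 0 0.8;0 0 0 0 1 0 0.8"

```text
time: 19.85
position: [0.5139, -0.0652, 0.0294]
tool_rot: [0.481, 0.518, -0.481, 0.518]
ft_force: [-1.0, -0.2, 0.6]
grip_width: 0.0173
```

```bash
python3 -c "
from h import *
moveto(-8,32.3,28)
im=boxes()
"
```

```text
t 19.85 rack [-9.4 33.3] z 29.4 F [-1.  -0.2  0.6] w 0.0173
tool axes in rack (cols x,y,z)
 [[-0.     1.    -0.006]
 [ 0.    -0.006 -1.   ]
 [-1.    -0.    -0.   ]]
shift tool [1.4 1.4 1. ]
red [ 42.9 160.8] [33.5 20.1] 87.0
red [ 43.6 -97.2] [33.5 20. ] 85.6
```

Request:
play_rows --rows "0 0 0 0 1 0 0.8;0 0 0 0 1 0 0.8;0 0 0 0 1 0 0.8;0 0 0 0 0 0 0.8"

```text
time: 20.23
position: [0.514, -0.065, 0.0293]
tool_rot: [0.48, 0.52, -0.482, 0.517]
ft_force: [-6.4, -2.7, 4.0]
grip_width: 0.0172
```

Request:
play_rows --rows "0 0 0 0 1 0 0.8;0 0 0 0 1 0 0.8;0 0 0 0 0 0 0.8"

```text
time: 20.48
position: [0.514, -0.0649, 0.0292]
tool_rot: [0.479, 0.521, -0.483, 0.516]
ft_force: [-11.2, -6.7, 6.4]
grip_width: 0.0175
```

The push hits a hard stop at TCP x=−9.4, rising to 11 N, which is consistent with home. I'll back off and check.

Request:
play_rows --rows "0 0 0 0 -10 0 0.8;0 0 0 0 -20 0 0.8;0 0 0 -20 -30 0 0.8;0 0 0 -40 -30 0 1;0 0 0 -40 -20 0 1;0 0 0 -40 -20 0 1;0 0 0 0 0 0 1"

```text
time: 21.07
position: [0.397, -0.0745, 0.1624]
tool_rot: [0.482, 0.515, -0.48, 0.521]
ft_force: [1.5, 0.1, 0.6]
grip_width: 0.0021
```

```bash
python3 -c "
from h import *
moveto(140,0,200);look(10)
im=imaging.camera('top')
a=cv2.resize(im[165:285,235:375],None,fx=3,fy=3,interpolation=cv2.INTER_CUBIC)
b=cv2.resize(imaging.camera('wrist')[0:315],None,fx=360/315,fy=360/315)
cv2.imwrite('pics/c10.png',np.hstack([a,b])[:,100:900])
"
```

```text
t 21.07 rack [-126.6   33.4] z 162.4 F [1.5 0.1 0.6] w 0.0021
tool axes in rack (cols x,y,z)
 [[ 0.009  1.    -0.006]
 [-0.005 -0.006 -1.   ]
 [-1.     0.009  0.005]]
shift tool [-35.1 267.2  31.9]
red [ 43.  160.7] [33.4 20. ] 87.0
red [43.7 30.8] [33.3 20.1] 87.1
red [ 43.5 -97.4] [33.6 19.9] 85.9
wrist [-248.1 -150.6] [108.4  26.2] 73.1
wrist [ 37.  -94.2] [72.4 49.6] 0.2
wrist [29.5 33.8] [49.4 56.5] 89.5
wrist [ 38.1 161.9] [76.  49.7] 0.2
```

View pics/c10.png

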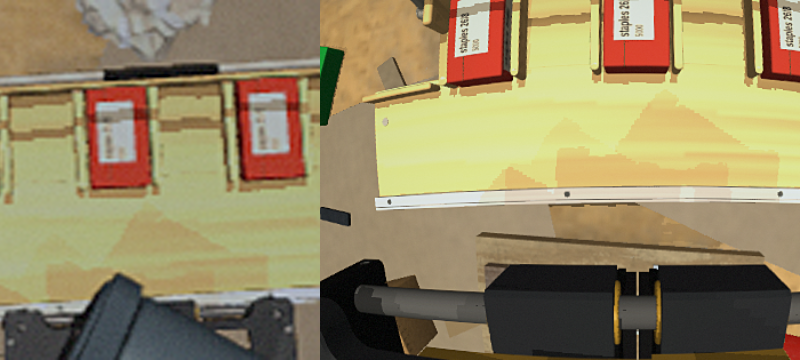

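The wrist view (right) and the top view (left, at (118,137)) both show the box in gap 3, level with the stored boxes (x = 43.7 against 43.0 and 43.5). Next is the keeper: go over the bar and down behind it, at mid-bar.

Request:
play_rows --rows "0 0 0 -20 0 5 1;0 0 0 0 40 5 1;0 0 0 0 40 5 1;0 0 0 0 40 5 1;0 0 0 0 40 5 1;0 0 0 0 40 4 1;0 0 0 0 40 4 1;0 0 0 0 0 0 1"

```text
time: 21.93
position: [0.6474, -0.0898, 0.1742]
tool_rot: [0.482, 0.516, -0.479, 0.521]
ft_force: [0.8, -0.1, 0.5]
grip_width: 0.0005
```

```bash
python3 -c "
from h import *
moveto(116,0,106)
"
```

```text
t 21.93 rack [121.8  -1.7] z 174.2 F [ 0.8 -0.1  0.5] w 0.0005
tool axes in rack (cols x,y,z)
 [[ 0.007  1.    -0.004]
 [-0.002 -0.004 -1.   ]
 [-1.     0.007  0.002]]
shift tool [68.2 -6.3 -1.8]
```

Request:
play_rows --rows "0 0 0 25 -2 0 1;0 0 0 25 -2 0 1;0 0 0 18 0 0 1;0 0 0 0 -5 0 1;0 0 0 0 -5 0 1;0 0 0 0 -5 0 1;0 0 0 0 -5 0 1;0 0 0 0 0 0 1"

```text
time: 22.6
position: [0.6144, -0.0911, 0.1104]
tool_rot: [0.481, 0.518, -0.481, 0.519]
ft_force: [0.4, -1.2, 0.7]
grip_width: 0.0005
```

```bash
python3 -c "
from h import *
moveto(25,0,96)
im=imaging.camera('side');cv2.imwrite('pics/c11.png',cv2.resize(im[100:300,180:400],None,fx=3,fy=3,interpolation=cv2.INTER_CUBIC))
"
```

```text
t 22.6 rack [88.8 -0.4] z 110.4 F [ 0.4 -1.2  0.7] w 0.0005
tool axes in rack (cols x,y,z)
 [[ 0.001  1.    -0.006]
 [-0.001 -0.006 -1.   ]
 [-1.     0.001  0.001]]
shift tool [ 14.4 -63.8  -0.1]
```

View pics/c11.png

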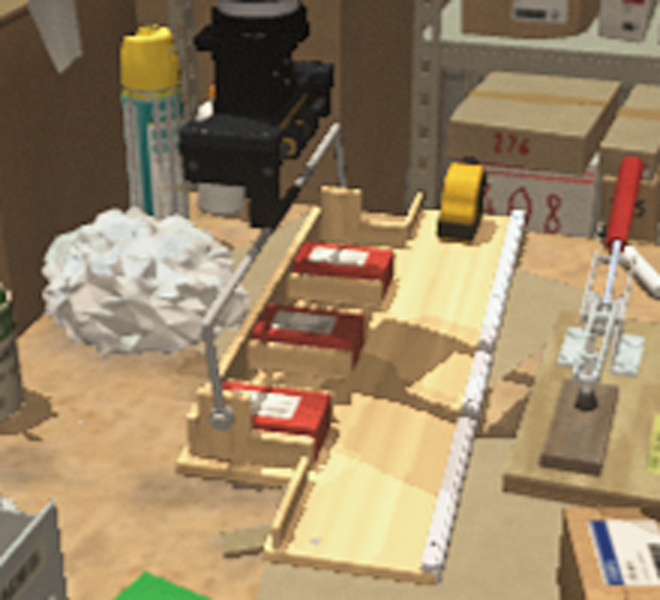

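The side view shows the finger behind the bar's sleeve at (275,215), with the bar about upright and clear of everything. I'll keep pushing it over.

Request:
play_rows --rows "0 0 0 0 -6 0 1;0 0 0 0 -6 0 1;0 0 0 1 -6 0 1;0 0 0 1 -6 0 1;0 0 0 2 -6 0 1;0 0 0 2 -6 0 1;0 0 0 3 -6 0 1;0 0 0 3 -6 0 1"

```text
time: 23.32
position: [0.566, -0.0944, 0.0969]
tool_rot: [0.481, 0.518, -0.481, 0.518]
ft_force: [1.1, 0.4, 0.3]
grip_width: 0.0005
```

Request:
play_rows --rows "0 0 0 4 -6 0 1;0 0 0 4 -6 0 1;0 0 0 4 -5 0 1;0 0 0 0 0 0 1"

```text
time: 23.65
position: [0.5491, -0.0956, 0.0841]
tool_rot: [0.481, 0.518, -0.481, 0.518]
ft_force: [2.4, 0.1, -1.0]
grip_width: 0.0005
```

```bash
python3 -c "
from h import *
moveto(12,0,130)
im=imaging.camera('side');cv2.imwrite('pics/c12.png',cv2.resize(im[100:300,180:400],None,fx=3,fy=3,interpolation=cv2.INTER_CUBIC))
"
```

```text
t 23.65 rack [23.3  0.3] z 84.1 F [ 2.4  0.1 -1. ] w 0.0005
tool axes in rack (cols x,y,z)
 [[-0.001  1.    -0.006]
 [ 0.001 -0.006 -1.   ]
 [-1.    -0.001 -0.001]]
shift tool [-45.9 -11.4   0.3]
```

View pics/c12.png

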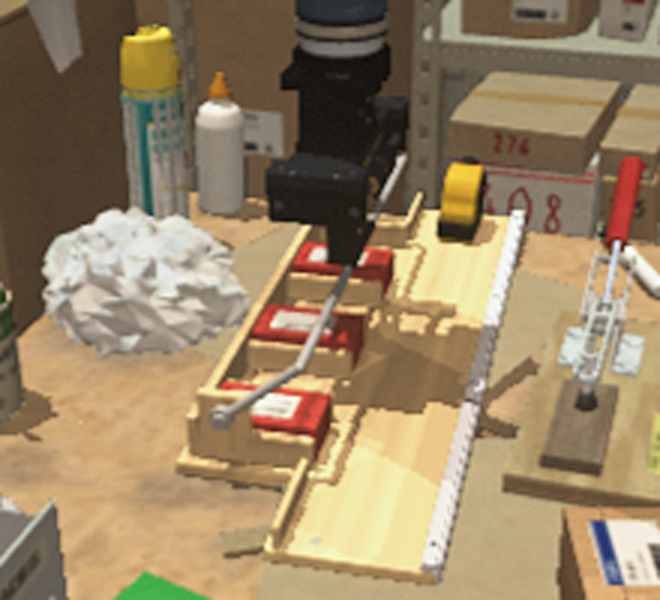

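The bar is coming over, at about 45°. I counted 12 pictures viewed, so from here I rely on numbers. Next: lift over the bar and press from above along the arc.

Request:
play_rows --rows "0 0 0 0 6 0 1;0 0 0 -20 0 0 1;0 0 0 -22 0 0 1;0 0 0 0 -9 0 1;0 0 0 0 -9 0 1;0 0 0 8 0 0 1;0 0 0 6 -2 0 1;0 0 0 0 0 0 1"

```text
time: 24.37
position: [0.5336, -0.096, 0.1109]
tool_rot: [0.481, 0.52, -0.482, 0.516]
ft_force: [0.5, -0.2, -0.4]
grip_width: 0.0009
```

```bash
python3 -c "
from h import *
moveto(5,0,100)
"
```

```text
t 24.37 rack [7.8 1.1] z 110.9 F [ 0.5 -0.2 -0.4] w 0.0009
tool axes in rack (cols x,y,z)
 [[-0.005  1.    -0.006]
 [ 0.003 -0.006 -1.   ]
 [-1.    -0.005 -0.003]]
shift tool [10.9 -2.7  1.2]
```

Request:
play_rows --rows "0 0 0 6 0 0 1;0 0 0 5 -3 0 1;0 0 0 6 -4 0 1;0 0 0 6 -3 0 1;0 0 0 6 -3 0 1;0 0 0 6 -2 0 1;0 0 0 6 -1 0 1;0 0 0 0 0 0 1"

```text
time: 25.03
position: [0.5191, -0.0975, 0.0709]
tool_rot: [0.481, 0.519, -0.482, 0.517]
ft_force: [0.1, 0.3, 0.1]
grip_width: 0.0006
```

```bash
python3 -c "
from h import *
moveto(-9,0,44)
"
```

```text
t 25.03 rack [-6.8  0.7] z 70.9 F [0.1 0.3 0.1] w 0.0006
tool axes in rack (cols x,y,z)
 [[-0.002  1.    -0.006]
 [ 0.001 -0.006 -1.   ]
 [-1.    -0.002 -0.001]]
shift tool [26.9 -2.2  0.8]
```

```bash
cat >> h.py <<'E'
def bar(n='side',save=None,ys=np.r_[90:195:3]):
    im=imaging.camera(n)
    if save: cv2.imwrite(save,im)
    s=cv2.cvtColor(im,cv2.COLOR_BGR2HSV)[...,1]
    out=[]
    for d in range(-12,110,4):
        p=np.radians(d); v=[]
        for y in ys:
            u=np.round(proj(n,np.r_[w(65-75*np.cos(p),y),.052+.075*np.sin(p)])).astype(int); v.append(s[u[1],u[0]])
        out.append((d,round(float(np.mean(np.array(v)<60)),2)))
    print([o for o in out if o[1]>.15])
E
python3 -c "
from h import *
bar(save='pics/s13.png')
"
```

```text
[(8, 0.97), (12, 1.0), (16, 0.49), (36, 0.2), (40, 0.23), (44, 0.23), (48, 0.2), (52, 0.23), (56, 0.2), (60, 0.2), (64, 0.2), (84, 0.37), (88, 0.43), (92, 0.49), (96, 0.57), (100, 0.66), (104, 0.83), (108, 0.94)]
```

The side-camera colour check puts the bar at about 11°, which matches contact under the fingertip. I'll press down to the stop.

Request:
play_rows --rows "0 0 0 6 -1 0 1;0 0 0 6 -1 0 1;0 0 0 5 0 0 1;0 0 0 4 0 0 1;0 0 0 2 0 0 1;0 0 0 1.5 0 0 1;0 0 0 1 0 0 1;0 0 0 0 0 0 1"

```text
time: 25.75
position: [0.5179, -0.0979, 0.0466]
tool_rot: [0.481, 0.518, -0.481, 0.518]
ft_force: [-0.0, -0.9, 0.1]
grip_width: 0.0003
```

Request:
play_rows --rows "0 0 0 1 0 0 1;0 0 0 1 0 0 1;0 0 0 1 0 0 1;0 0 0 0 0 0 1"

```text
time: 26.08
position: [0.5181, -0.0979, 0.0442]
tool_rot: [0.481, 0.518, -0.481, 0.518]
ft_force: [0.2, 0.7, 3.0]
grip_width: 0.0005
```

```bash
python3 -c "
from h import *
moveto(-9,0,44);bar()
"
```

```text
t 26.08 rack [-7.8  0.4] z 44.2 F [0.2 0.7 3. ] w 0.0005
tool axes in rack (cols x,y,z)
 [[ 0.     1.    -0.006]
 [-0.    -0.006 -1.   ]
 [-1.     0.     0.   ]]
shift tool [ 0.2 -1.2  0.4]
[(-12, 1.0), (-8, 1.0), (-4, 1.0), (0, 0.74), (36, 0.2), (40, 0.23), (44, 0.23), (48, 0.2), (52, 0.23), (56, 0.2), (60, 0.2), (64, 0.2), (84, 0.37), (88, 0.43), (92, 0.49), (96, 0.57), (100, 0.66), (104, 0.83), (108, 0.94)]
```

Request:
play_rows --rows "0 0 0 1 0 0 1;0 0 0 1 0 0 1;0 0 0 0.5 0 0 1;0 0 0 0 0 0 1"

```text
time: 26.47
position: [0.5183, -0.098, 0.0436]
tool_rot: [0.481, 0.518, -0.481, 0.519]
ft_force: [-4.0, 0.4, 20.3]
grip_width: 0.0002
```

The bar is hard on its stop: TCP z = 43.6 at 20 N, against an expected bar top of 44. I'll lift straight off and retreat.

Request:
play_rows --rows "0 0 0 -5 0 0 1;0 0 0 -20 0 0 1;0 0 0 -40 0 0 1;0 0 0 -40 -30 0 1;0 0 0 -40 -40 0 1;0 0 0 0 -40 0 1;0 0 0 0 -30 0 1;0 0 0 0 0 0 1"

```text
time: 27.13
position: [0.3866, -0.1046, 0.1689]
tool_rot: [0.481, 0.521, -0.482, 0.515]
ft_force: [-0.3, 1.0, 0.7]
grip_width: 0.0001
```

```bash
python3 -c "
from h import *
tool();bar();look(14)
im=imaging.camera('top');h=cv2.cvtColor(im,cv2.COLOR_BGR2HSV)
for z,f in ((im,'now'),(cv2.imread('pics/top0.png'),'start')):
    h=cv2.cvtColor(z,cv2.COLOR_BGR2HSV);m=cv2.inRange(h,(20,180,120),(32,255,255));m[:, :395]=0;m[:215]=0;m[250:]=0
    ys,xs=np.nonzero(m);print('tape',f,len(xs),xs.mean().round(1),ys.mean().round(1))
# dark sleeve on bar
v=cv2.cvtColor(im,cv2.COLOR_BGR2GRAY);ys,xs=np.nonzero(v[195:245,290:370]<50);print('sleeve',len(xs),rk(ray('top',(xs.mean()+290,ys.mean()+195),.040)) if len(xs) else '')
"
```

```text
t 27.13 rack [-139.4    4.2] z 168.9 F [-0.3  1.   0.7] w 0.0001
tool axes in rack (cols x,y,z)
 [[-0.008  1.    -0.007]
 [ 0.004 -0.007 -1.   ]
 [-1.    -0.008 -0.004]]
[(-12, 1.0), (-8, 1.0), (-4, 1.0), (0, 0.97), (36, 0.29), (40, 0.29), (44, 0.23), (48, 0.2), (52, 0.23), (56, 0.2), (60, 0.2), (64, 0.17), (84, 0.37), (88, 0.43), (92, 0.49), (96, 0.57), (100, 0.66), (104, 0.83), (108, 0.94)]
red [ 42.9 160.9] [33.5 20. ] 86.6
red [43.6 31.3] [33.2 20.2] 87.1
red [ 43.5 -97.3] [33.6 19.9] 85.6
wrist [-255.7 -168.3] [76.5 28.8] 72.4
wrist [ 31.  -94.6] [49.5 60.4] 90.0
wrist [27.7 33.6] [49.2 53.2] 89.6
wrist [ 38.7 161.7] [77.4 49.6] 0.2
tape now 315 421.4 238.8
tape start 307 421.9 238.7
sleeve 162 [  6.48353714 -18.44818029]
```

```bash
python3 -c "
from h import *
im=imaging.camera('top');v=cv2.cvtColor(im,cv2.COLOR_BGR2GRAY)
for y in (-35,-15,0,15,35):
    print(y,[(x,int(v[tuple(np.round(proj('top',np.r_[w(x,y),.040])).astype(int)[::-1])])) for x in range(-24,20,3)])
"
```

```text
-35 [(-24, 161), (-21, 104), (-18, 141), (-15, 143), (-12, 70), (-9, 12), (-6, 23), (-3, 113), (0, 180), (3, 173), (6, 172), (9, 173), (12, 170), (15, 171), (18, 171)]
-15 [(-24, 168), (-21, 127), (-18, 133), (-15, 146), (-12, 1), (-9, 30), (-6, 6), (-3, 77), (0, 181), (3, 171), (6, 172), (9, 172), (12, 174), (15, 172), (18, 170)]
0 [(-24, 174), (-21, 173), (-18, 137), (-15, 142), (-12, 89), (-9, 2), (-6, 23), (-3, 79), (0, 161), (3, 162), (6, 174), (9, 183), (12, 180), (15, 181), (18, 181)]
15 [(-24, 173), (-21, 170), (-18, 140), (-15, 142), (-12, 36), (-9, 18), (-6, 33), (-3, 31), (0, 86), (3, 69), (6, 93), (9, 87), (12, 90), (15, 84), (18, 82)]
35 [(-24, 172), (-21, 126), (-18, 143), (-15, 145), (-12, 127), (-9, 30), (-6, 30), (-3, 65), (0, 128), (3, 54), (6, 93), (9, 94), (12, 89), (15, 93), (18, 85)]
```

The sleeve is centred at x≈−8 to −9, so the bar is shut. The boxes and the tape measure are in place and the robot is clear.

```bash
python3 -c "
from rig import robot
print(robot.hand_in())"
```

```text
the job is handed in; nothing more can be done
None
```

The staple box is home in the third gap from its end, the keeper bar is shut across the box fronts, and I handed the job in at about 27 s of robot time.

- **Box along the rail:** I pushed it along the ledge with the fingertips, never gripping or lifting it. Two nudges toward the gap left it 2–3 mm past centre. One nudge back did not reach it, and a second centred it.
- **Box into the gap:** I pushed it in until it stopped hard, at about 11 N along the gap. Its centre then measured x = 43.6 mm (home is 43.5) and y = 31 mm, in line with the stored boxes.
- **Keeper:** I pushed the bar over from behind, then down from above to a firm stop at 20 N. The fingertip was then at z = 43.6 mm, where the shut bar's top should be 44 mm. After retreating, the top camera showed the bar's sleeve at x ≈ −8 to −9 mm (shut is −9).
- **Other objects:** The stored boxes and the tape measure did not move, to within about half a pixel.

**Checks that disagreed:**
- One automatic search for the sleeve's centre gave x = +6 mm because it also picked up shadows. A line-by-line check settled it.
- The last side-camera colour check only narrowed the bar's angle to the shut end of its travel.
- The wrist camera read y about 2 mm higher than the top camera throughout, which is within the calibration error.
- My 12 picture views were used up before the bar was fully down, so the final state was checked by numbers only.

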